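# Shut the washing machine's ball-knob stop valve and cap its outlet

## Task

The washing machine's hose has been taken off the stop valve on the ledge. Shut the water off: turn the valve's smooth round knob clockwise until its rubber seal is down on the seat and the knob is snug by hand, but do not crank it so hard that the rubber is crushed. Then set the grey cap gently down over the valve's open upturned hose outlet, fully home, and let go; leave everything else on the ledge where it stands.

Things in the scene. Friction and masses are not known exactly. Their poses are not given: they have to be found in the camera images.
- valve: Chromed stop valve fixed to the ledge: 60 mm flange, upright body 37 mm wide, hexagon bonnet and gland nut (69 mm above the ledge) and a level branch to the elbow with the hose outlet. Origin on the ledge under the spindle's axis, z up; the branch runs along its +y, outlet 95 mm from the spindle's axis. The upright spindle shuts clockwise seen from above, sinking 5 mm a turn.
- ball (a point): Centre of the valve's knob: smooth black ball, 40 mm across, on the spindle, 100 mm above the ledge at the start. Slippery (friction about 0.25): fingers must close across its equator, those that close 8 mm or more above it slide off; even there a pinch of N newtons a side slips at 0.016 to 0.025 x N newton metres. This point sinks with the ball as it is turned clockwise, but does not turn.
- spindle: Spindle with the ball knob on top and a rubber seal at its foot, in the valve; origin 40 mm below the ball's centre. Its packing drags with 0.14 N m either way and keeps it where it is left. The seal's wear is unknown: it meets the seat after 0.7 to 3.1 rad; from there it pushes back 0.22 N m more per rad, so that turning on takes more than 0.14 and rocking it back takes less.
- seat: Brass seat, an 18 mm disc hidden in the valve under the spindle; origin on its underside, 20 mm above the ledge. The valve seals once turning on takes 0.19 N m (seal pressed with 60 N); snug is 0.21 to 0.26 N m; above 0.29 N m (190 N) the rubber is crushed. A knob at rest reads less than that: its drag can hide up to 0.28 N m.
- outlet (a point): Centre of the mouth of the valve's open hose outlet: upright threaded spigot 26 mm across, mouth 82 mm above the ledge, straight part 25 mm tall over a collar 34 mm wide whose top is 55 mm above the ledge. The cap goes over it.
- cap: Loose grey plastic cap, a ribbed cup standing mouth down: 34.5 mm outside, 29.5 mm inside, 24 mm tall, top 3.5 mm thick, about 25 g. Origin at the centre of its open rim (underside), z up. Fully home its top rests on the outlet's mouth and its origin lies 20.5 mm below that mouth; 1.7 mm play all round.
- jug: Closed lavender detergent jug, 100 x 145 x 243 mm, full; leave alone. Origin under its centre.
- funnel: Hard blue silicone funnel standing mouth down, 112 mm wide, 108 mm tall; leave alone. Origin under its centre.
- peg_ring: Steel ring of 130 mm with eight steel pegs splayed flat round it, 236 mm over all; leave alone. Origin under its centre.
- dosing_ball: White plastic dosing ball with an open neck, 70 mm wide, 66 mm tall; leave alone. Origin under its centre.
- scrub_brush: Scrubbing brush lying on the ledge, handle towards its -x; leave alone. Origin under its middle.
- scoop: White measuring scoop, 52 mm cup with a 75 mm flat handle towards its -x; leave alone. Origin under the cup.

How it is judged:
By the outcome, as a careful person would: the job done as asked, in the order asked, and still so for the second after the job is handed in, with the robot touching nothing.
It also fails if it takes over 69 s, if anything falls off the work surface, if the arm or the gripper's body presses on something with over 40 N, if the wrist force passes 120 N, or if a joint passes its speed limit or range.

## Robot

A 7-joint arm with a two-finger parallel gripper is mounted at the origin on the work surface. World frame = base frame: x ahead of the robot, y to its left, z up, the work surface at z = 0. Lengths are in m, angles in rad, forces in N, time in s.
With the tool pointing down it reaches from about 0.35 to 0.9 m from the base axis. Payload 7.2 kg.
Tool frame: the origin (TCP) lies midway between the tips of the shut fingers; the grasp point (between the pads) lies 19 mm behind it; z points along the fingers, y is the line along which they close (so a half turn about z gives the same grasp; the last joint's range is limited). The gripper opens to 85 mm and grips with 20 to 120 N. Pads are 22 mm wide; open, the fingers measure 114 mm over their backs; the gripper's body (76 mm by 85 mm) begins 54 mm behind the grasp point. The pads swing forward as they close: fully open they stand 13 mm farther back than shut.
Start: joints at [-1.298, 0.411, -0.013, 1.596, 0.006, 1.134, -0.082], TCP at [0.209, 0.589, 0.231] pointing down, gripper open.
Joint ranges: [-2.95, 2.95], [-0.29, 1.99], [-1.47, 1.44], [0.14, 2.54], [-1.03, 4.17], [0.13, 1.85], [-2.86, 2.86]. Speed limits (rad/s): [2.39, 2.39, 3.01, 3.01, 3.14, 3.14, 3.14].

## Interface

Orientations are given as a rotation vector (axis times angle).
In Python, from station import env, viewer, ticket, nets gives the robot as it stands.
- The arm moves only by the shell command python3 -m jog 'ROWS'. ROWS is JSON, a list that holds one entry, the list of rows, each a list of 7 numbers: the closure, from 0 (fully open) to 1 (shut), then the shift along the tool's x, y, z in cm, then the turn, a rotation vector about the tool's x, y, z in rad. In form: [[[fingers, dx, dy, dz, rx, ry, rz], ...]]. A call has 1 to 10 rows; each row is the pose to reach, as a shift and turn from the pose commanded when the call began, along the tool's axes at that moment; what a row does not reach only later rows make up. A row lasts 1/10 s, in which the tool goes at most 50 mm and 8.59 degrees, less where a joint would pass 70% of its speed; a pose out of reach is approached as far as the arm can. A call with a gripper value outside its range is refused whole. The fingers move at their own pace and stop on an object; the grip force is fixed at half the most. Time passes only in rows, so rows that repeat a pose let the fingers close. It gives the time, the measured TCP pose, the force, the opening and the grip force at its end, in the units of the state.
- env.sense(): the state, without advancing time (a new reading comes with each control period).
- viewer.read_camera(name): name is "scene" or "top" or "wrist"; returns a dict with "img" (420x560x3 uint8, red, green, blue), "depth" (420x560 float32, m along the optical axis (not along the pixel's ray), 0 where there is no reading), "mtx" (3x3 intrinsics, pixels), "T" (4x4, takes a point from camera to world coordinates); the wrist camera has in their place "tool_from_camera" (4x4, takes a point from camera to tool coordinates, whose origin is the TCP and whose axes are the flange's). Camera axes: x right, y up, looking along -z (the intrinsics and any distortion apply to the point x, -y, -z); pixel columns grow to the right and rows downward; lengths in m; the calibration is good to about 2 mm. A picture is of the moment at which its call begins: read the wrist's pose just before it.
- ticket.hand_in(): hands the job in; it is judged then, once.
Trained networks look in the newest picture that a camera, given by its name, has taken for a name from the list of things; names that differ only in an ending like _2 or _b are one class to them, and where a whole thing is asked for, a point or a joint stands for the part that bears it (a point fixed in the world has none). Each returns a list of dicts, best first, with "conf" (0 to 1); they miss things now and then, are a little off and sometimes report something else, mostly with a low value. They report only what shows in the picture. A call takes as long as a camera call.
- nets.boxes_of(camera, thing): "centre" ([row, column] in pixels, amid what is visible of it).
- nets.trace(camera, thing): "region" (420x560 bool, what is visible of it) and "centre" ([row, column] in pixels, amid what is visible of it).
- nets.spot_point(camera, thing): "centre" ([row, column] in pixels: a listed point, or the origin of a listed thing).
The state is a dict: "time": time; "q": joint angles; "joint_vel": joint speeds; "tau": joint torques, N m; "eef_pos": TCP position; "orientation": TCP orientation; "wrist_force": force on the tool from outside, world axes, zero at the start; "torque": the same for the moment, N m; "finger_gap": finger opening in m; "grasp_force": force on a finger pad.
Only numpy, scipy, OpenCV 4.12 (cv2) and the standard library are available. Lean on these libraries where they do the work, as an engineer would, in place of code of your own. Each camera call takes 0.05 s, during which the arm holds its last target. There are 200 camera calls.

## Working session

There is one attempt and no reset: what is moved stays moved. The work goes in short steps, Python scripts to look and compute and a shell command to move; the robot and the scene stay as the last step left them, time stands still between calls to the robot, and variables do not carry over. Pictures are saved under pics/ and viewed, at most 10 in all, crops included, and the job is handed in when it is done.

```bash
mkdir -p pics; ls; cat > h.py <<'E'
from station import env, viewer, ticket, nets
import numpy as np, cv2
from scipy.spatial.transform import Rotation as R
def shot(cam,name=None):
    s=env.sense(); c=viewer.read_camera(cam)
    if cam=="wrist":
        T=np.eye(4);T[:3,:3]=R.from_rotvec(s["orientation"]).as_matrix();T[:3,3]=s["eef_pos"]
        c["T"]=T@c["tool_from_camera"]
    if name: cv2.imwrite(f"pics/{name}.png",c["img"][:,:,::-1])
    return c
def cloud(c):
    d=c["depth"];v,u=np.mgrid[:d.shape[0],:d.shape[1]];K=c["mtx"]
    p=np.stack([(u-K[0,2])/K[0,0]*d,-(v-K[1,2])/K[1,1]*d,-d],-1)
    return p@c["T"][:3,:3].T+c["T"][:3,3]
def at_z(c,rc,z):
    K=c["mtx"];r=np.array([(rc[1]-K[0,2])/K[0,0],-(rc[0]-K[1,2])/K[1,1],-1])
    r=c["T"][:3,:3]@r;o=c["T"][:3,3];return o+r*(z-o[2])/r[2]
E
python3 - <<'E'
from h import *
np.set_printoptions(precision=4,suppress=True)
s=env.sense();print({k:np.round(v,3) for k,v in s.items()})
for cam in ["top","scene"]:
    c=shot(cam,cam+"0");P=cloud(c)
    print(cam,c["T"],c["mtx"], [k for k in c])
    for t,z in [("ball",.1),("outlet",.082),("cap",0),("valve",0),("jug",0),("funnel",0),("peg_ring",0),("dosing_ball",0),("scrub_brush",0),("scoop",0)]:
        for o in nets.spot_point(cam,t)[:2]:
            print(t,round(o["conf"],2),np.round(o["centre"]),at_z(c,o["centre"],z)[:2])
    for t in ["cap","ball"]:
        for o in nets.trace(cam,t)[:1]:
            p=P[o["region"]&(c["depth"]>0)];print("tr",t,o["conf"],np.median(p,0),p.min(0),p.max(0))
E
```

```text
pics
{'time': np.float64(0.0), 'q': array([-1.298,  0.412, -0.013,  1.597,  0.006,  1.134, -0.082]), 'joint_vel': array([ 0.001, -0.001,  0.   ,  0.   ,  0.001, -0.001,  0.001]), 'tau': array([  0.   , -60.063,   0.682, -29.941,   0.014,   0.011,   0.   ]), 'eef_pos': array([0.209, 0.589, 0.23 ]), 'orientation': array([-0.533, -3.096,  0.003]), 'wrist_force': array([ 0.166, -1.039,  0.288]), 'torque': array([ 0.028, -0.038, -0.016]), 'grasp_force': np.float64(0.0), 'finger_gap': np.float64(0.085)}
top [[-0.0283  0.9952 -0.0935  0.5403]
 [-0.9996 -0.0291 -0.0072 -0.0254]
 [-0.0099  0.0933  0.9956  1.0995]
 [ 0.      0.      0.      1.    ]] [[436.2241   0.     272.6836]
 [  0.     436.2241 206.1299]
 [  0.       0.       1.    ]] ['img', 'depth', 'mtx', 'T']
ball 0.52 [252. 289.] [ 0.5284 -0.0529]
ball 0.29 [275. 438.] [ 0.4673 -0.3872]
outlet 0.93 [265. 253.] [0.5004 0.0316]
cap 0.71 [286. 172.] [0.4514 0.2397]
cap 0.38 [276. 439.] [ 0.4582 -0.4263]
valve 0.75 [247. 288.] [ 0.5385 -0.054 ]
jug 0.74 [193. 428.] [ 0.6655 -0.4107]
jug 0.63 [248. 288.] [ 0.5378 -0.0539]
funnel 0.66 [157.
[... 434 characters left out ...]
06  -0.658 ]
 [-0.0156  0.7117  0.7023  0.9871]
 [ 0.      0.      0.      1.    ]] [[484.5613   0.     284.4172]
 [  0.     484.5613 209.2935]
 [  0.       0.       1.    ]] ['img', 'depth', 'mtx', 'T']
ball 0.54 [201. 248.] [ 0.5331 -0.0621]
outlet 0.74 [185. 265.] [0.5039 0.0274]
cap 0.66 [165. 301.] [0.4513 0.2352]
valve 0.87 [225. 253.] [ 0.5323 -0.0533]
valve 0.32 [162. 301.] [0.4429 0.2467]
funnel 0.69 [304. 271.] [ 0.7546 -0.2054]
scrub_brush 0.91 [154. 334.] [0.4943 0.3489]
scoop 0.85 [290. 124.] [ 0.457  -0.4254]
tr cap 0.41 [0.453  0.238  0.0221] [0.4129 0.226  0.0016] [0.4674 0.2584 0.0291]
tr ball 0.75 [ 0.5417 -0.0629  0.1096] [ 0.5188 -0.0768  0.0731] [ 0.554  -0.0401  0.123 ]
```

View pics/top0.png

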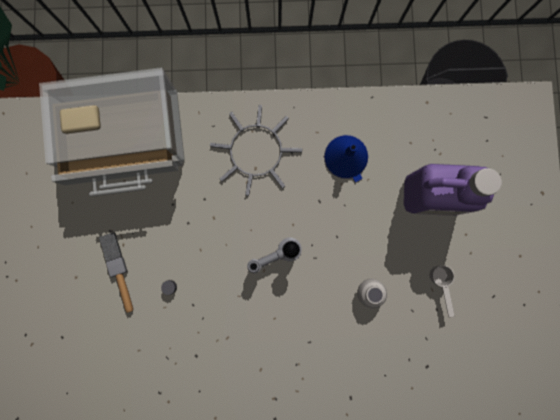

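View pics/scene0.png

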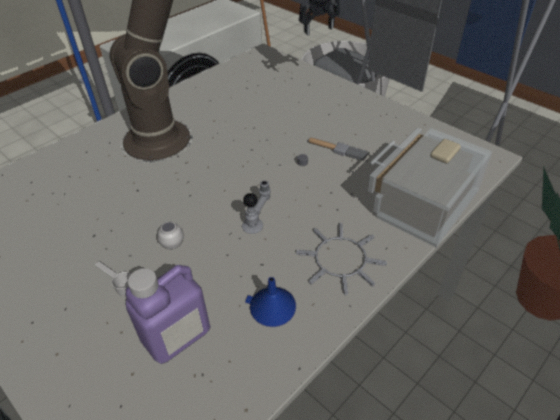

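```bash
python3 - <<'E'
from h import *
from scipy.optimize import least_squares
np.set_printoptions(precision=4,suppress=True)
for cam in ["top","scene"]:
    c=shot(cam);P=cloud(c).reshape(-1,3)
    m=(abs(P[:,0]-.535)<.03)&(abs(P[:,1]+.057)<.03)&(P[:,2]>.095)&(P[:,2]<.13)
    p=P[m]
    f=least_squares(lambda x:np.linalg.norm(p-x,axis=1)-.02,[.535,-.057,.1],loss="soft_l1",f_scale=.002)
    print(cam,"ball",f.x,len(p),np.abs(f.fun).mean())
    for n,(x,y,r,z0,z1) in dict(outlet=(.502,.03,.025,.072,.095),cap=(.452,.238,.03,.018,.04)).items():
        q=P[(np.hypot(P[:,0]-x,P[:,1]-y)<r)&(P[:,2]>z0)&(P[:,2]<z1)]
        print(n,len(q),q.mean(0),(q.min(0)+q.max(0))/2,np.ptp(q,0))
s=env.sense();print(R.from_rotvec(s["orientation"]).as_matrix())
E
```

```text
top ball [ 0.5338 -0.0559  0.0995] 244 0.0009451728760195637
outlet 105 [0.4971 0.0314 0.0813] [0.4968 0.0316 0.0805] [0.0256 0.0236 0.0123]
cap 161 [0.4491 0.2446 0.0235] [0.4493 0.2446 0.0234] [0.0321 0.034  0.0099]
scene ball [ 0.532  -0.0562  0.1003] 165 0.0015836535497650637
outlet 67 [0.4988 0.0281 0.0805] [0.4968 0.0295 0.0798] [0.0272 0.0245 0.0135]
cap 76 [0.4497 0.2421 0.0236] [0.4496 0.2436 0.0236] [0.0371 0.0346 0.011 ]
[[-0.9425  0.3342  0.    ]
 [ 0.3342  0.9425  0.    ]
 [-0.      0.     -1.    ]]
```

The top view shows the black knob at about (249,291), the outlet at (266,253) and the cap at (288,168). The jug, funnel, ring and the rest stand clear of my path. The scene view agrees. I'm moving above the knob.

```bash
python3 -m jog '[[[0,-52.1,-50,4,0,0,0],[0,-52.1,-50,4,0,0,0],[0,-52.1,-50,4,0,0,0],[0,-52.1,-50,4,0,0,0],[0,-52.1,-50,4,0,0,0],[0,-52.1,-50,4,0,0,0],[0,-52.1,-50,4,0,0,0],[0,-52.1,-50,4,0,0,0],[0,-52.1,-50,4,0,0,0],[0,-52.1,-50,4,0,0,0]]]'; python3 -c "
from h import *
s=env.sense();print(s['q'].round(3),s['eef_pos'],s['orientation'],s['torque'])"
```

```text
time: 2.4
eef_pos: [0.4335, 0.1411, 0.204]
orientation: [0.532, 3.095, 0.001]
wrist_force: [1.2, 0.3, 0.0]
finger_gap: 0.0855
grasp_force: 0.0
[-0.654  0.146  0.26   2.037 -0.046  0.962  0.86 ] [0.43352603 0.14105996 0.2039838 ] [5.32238571e-01 3.09533407e+00 1.44790471e-03] [ 0.05808072 -0.04071531  0.03093204]
```

```bash
python3 -m jog '[[[0,-16,-15.2,2.4,0,0,-0.15],[0,-16,-15.2,2.4,0,0,-0.3],[0,-16,-15.2,2.4,0,0,-0.45],[0,-16,-15.2,2.4,0,0,-0.6],[0,-16,-15.2,2.4,0,0,-0.75],[0,-16,-15.2,2.4,0,0,-0.9],[0,-16,-15.2,2.4,0,0,-1.05],[0,-16,-15.2,2.4,0,0,-1.2],[0,-16,-15.2,2.4,0,0,-1.3],[0,-16,-15.2,2.4,0,0,-1.3]]]'; python3 - <<'E'
from h import *
np.set_printoptions(precision=4,suppress=True)
s=env.sense();print(s['q'].round(3),s['torque'])
c=shot("wrist","w1");P=cloud(c).reshape(-1,3)
from scipy.optimize import least_squares
p=P[(abs(P[:,0]-.535)<.03)&(abs(P[:,1]+.057)<.03)&(P[:,2]>.09)&(P[:,2]<.13)]
f=least_squares(lambda x:np.linalg.norm(p-x,axis=1)-.02,[.535,-.057,.1],loss="soft_l1",f_scale=.002)
print("ball",f.x,len(p),np.abs(f.fun).mean())
q=P[(np.hypot(P[:,0]-.497,P[:,1]-.03)<.025)&(P[:,2]>.072)&(P[:,2]<.095)]
if len(q):print("outlet",len(q),(q.min(0)+q.max(0))/2,np.ptp(q,0))
for t,z in [("ball",.1),("outlet",.082)]:
  for o in nets.spot_point("wrist",t)[:1]: print(t,o["conf"],at_z(c,o["centre"],z))
r=R.from_rotvec(env.sense()['orientation']).as_matrix();e=env.sense()['eef_pos']
print(e,r,"tool shift cm",r.T@(f.x-e)*100)
E
```

```text
time: 3.4
eef_pos: [0.5329, -0.0539, 0.1797]
orientation: [-1.457, 2.783, 0.0]
wrist_force: [0.3, 0.2, -0.2]
finger_gap: 0.0854
grasp_force: 0.0
[-0.13   0.312  0.174  1.884 -0.066  0.951  2.609] [-0.0049  0.0065 -0.0099]
ball [ 0.5347 -0.0562  0.0995] 2498 0.0003632398637061898
outlet 781 [0.4975 0.03   0.0779] [0.0261 0.0245 0.0118]
ball 0.87 [ 0.5346 -0.0567  0.1   ]
outlet 0.76 [0.4994 0.0294 0.082 ]
[ 0.5329 -0.054   0.1797] [[-0.5758 -0.8176  0.0002]
 [-0.8176  0.5758  0.0002]
 [-0.0003 -0.0001 -1.    ]] tool shift cm [ 0.0796 -0.2717  8.0274]
```

View pics/w1.png

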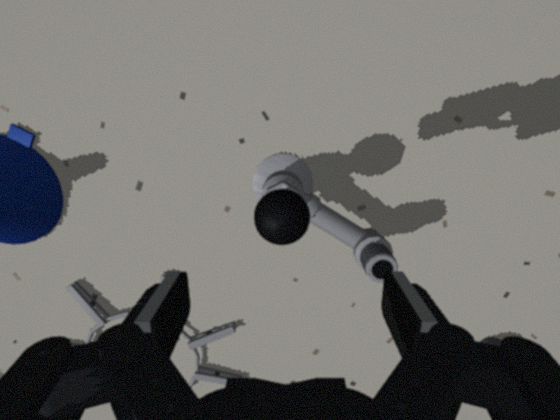

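The wrist view shows the knob at (215,282), the branch running to the outlet at (268,380), and both open fingers clear of everything. I'm descending over the knob and closing.

```bash
python3 -m jog '[[[0,0.1,-0.25,3,0,0,0],[0,0.1,-0.25,6,0,0,0],[0,0.1,-0.25,8.5,0,0,0],[0,0.1,-0.25,10.2,0,0,0],[0,0.1,-0.25,10.2,0,0,0],[1,0.1,-0.25,10.2,0,0,0],[1,0.1,-0.25,10.2,0,0,0],[1,0.1,-0.25,10.2,0,0,0],[1,0.1,-0.25,10.2,0,0,0],[1,0.1,-0.25,10.2,0,0,0]]]'; cat > s.py <<'E'
from h import *
s=env.sense();print('q7',s['q'][6].round(3),'tor',s['torque'].round(3),'F',s['wrist_force'].round(2),s['eef_pos'].round(4),'grip',round(float(s['grasp_force']),1),'gap',round(float(s['finger_gap']),4),'t',round(float(s['time']),2))
E
python3 s.py
```

```text
time: 4.55
eef_pos: [0.5351, -0.0561, 0.079]
orientation: [-1.448, 2.786, -0.001]
wrist_force: [-2.5, 0.4, 6.0]
finger_gap: 0.0374
grasp_force: 59.3
q7 2.638 tor [0.028 0.299 0.007] F [-2.47  0.41  6.03] [ 0.5351 -0.0561  0.079 ] grip 59.3 gap 0.0374 t 4.55
```

```bash
python3 -m jog '[[[1,0,0,0.01,0,0,0.1],[1,0,0,0.02,0,0,0.2],[1,0,0,0.02,0,0,0.3],[1,0,0,0.03,0,0,0.4]]]';python3 s.py; python3 -m jog '[[[1,0,0,0.01,0,0,0.1],[1,0,0,0.02,0,0,0.2],[1,0,0,0.02,0,0,0.3]]]';python3 s.py
```

```text
time: 4.95
eef_pos: [0.5352, -0.0563, 0.0787]
orientation: [-0.86, 3.019, -0.001]
wrist_force: [-1.0, -0.6, 4.8]
finger_gap: 0.0376
grasp_force: 59.5
q7 2.299 tor [-0.185  0.161  0.115] F [-1.01 -0.59  4.76] [ 0.5352 -0.0563  0.0787] grip 59.5 gap 0.0376 t 4.95
time: 5.25
eef_pos: [0.5352, -0.0564, 0.0785]
orientation: [-0.399, 3.114, -0.001]
wrist_force: [0.1, -0.5, 4.4]
finger_gap: 0.0374
grasp_force: 59.5
q7 2.049 tor [-0.327  0.153  0.122] F [ 0.14 -0.51  4.45] [ 0.5352 -0.0564  0.0785] grip 59.5 gap 0.0374 t 5.25
```

```bash
cat > m.py <<'E'
from h import *
T=[];F=[]
for i in range(3):
    viewer.read_camera("wrist");s=env.sense();T.append(s['torque']);F.append(s['wrist_force'])
o=s['orientation'];y=2*(np.arctan2(2.786,-1.448)-np.arctan2(o[1],o[0]))
y=(y+1)%(2*np.pi)-1
print('turned %.3f'%y,'Tz',np.mean(T,0)[2].round(4),'sd',np.std(T,0)[2].round(4),'F',np.mean(F,0).round(1),'z',s['eef_pos'].round(4),'q7',s['q'][6].round(2),'gap',round(float(s['finger_gap']),4),'t',round(float(s['time']),2))
E
python3 m.py
python3 -m jog '[[[1,0,0,0,0,0,0.05],[1,0,0,0.01,0,0,0.1]]]' >/dev/null;python3 m.py
python3 -m jog '[[[1,0,0,0,0,0,0.05],[1,0,0,0.01,0,0,0.1]]]' >/dev/null;python3 m.py
python3 -m jog '[[[1,0,0,0,0,0,0.05],[1,0,0,0.01,0,0,0.1]]]' >/dev/null;python3 m.py
python3 -m jog '[[[1,0,0,0,0,0,0.05],[1,0,0,0.01,0,0,0.1]]]' >/dev/null;python3 m.py
```

```text
turned 0.700 Tz -0.1224 sd 0.0551 F [-1.1 -1.2  5.9] z [ 0.5352 -0.0564  0.0784] q7 2.05 gap 0.0376 t 5.4
turned 0.800 Tz -0.018 sd 0.0424 F [-0.7 -1.3  5.9] z [ 0.5352 -0.0565  0.0784] q7 1.97 gap 0.0375 t 5.75
turned 0.900 Tz -0.031 sd 0.0352 F [-1.2 -0.9  7. ] z [ 0.5352 -0.0566  0.0783] q7 1.89 gap 0.0374 t 6.1
turned 1.000 Tz -0.0572 sd 0.0573 F [-1.3 -1.5  7.2] z [ 0.5352 -0.0566  0.0782] q7 1.8 gap 0.0373 t 6.45
turned 1.100 Tz -0.0247 sd 0.0561 F [-0.9 -1.5  6.9] z [ 0.5352 -0.0567  0.0781] q7 1.72 gap 0.0377 t 6.8
```

```bash
cat > s.py <<'E'
from h import *
s=env.sense();o=s['orientation'];y=2*(np.arctan2(2.786,-1.448)-np.arctan2(o[1],o[0]))
y=(y+1)%(2*np.pi)-1
print('turned %.3f'%y,'Tz %.4f'%s['torque'][2],'T',s['torque'].round(2),'F',s['wrist_force'].round(1),'vel7 %.3f'%s['joint_vel'][6],'tau7',s['tau'][6].round(3),'gap %.4f'%s['finger_gap'],'t %.2f'%s['time'])
E
python3 -m jog '[[[1,0,0,0,0,0,0.03],[1,0,0,0,0,0,0.06]]]' >/dev/null;python3 s.py
for i in 1 2 3 4 5; do python3 -m jog '[[[1,0,0,0.002,0,0,0.03]]]' >/dev/null;python3 s.py;done
```

```text
turned 1.160 Tz 0.1247 T [-0.5   0.26  0.12] F [-0.5 -0.8  6.8] vel7 -0.245 tau7 0.297 gap 0.0375 t 7.00
turned 1.190 Tz 0.1221 T [-0.49  0.3   0.12] F [-1.1 -2.6  6.9] vel7 -0.244 tau7 0.271 gap 0.0376 t 7.10
turned 1.220 Tz 0.1228 T [-0.49  0.33  0.12] F [-0.7 -1.5  7.1] vel7 -0.242 tau7 0.27 gap 0.0376 t 7.20
turned 1.250 Tz 0.1391 T [-0.52  0.31  0.14] F [-1.3 -1.8  6.9] vel7 -0.244 tau7 0.27 gap 0.0373 t 7.30
turned 1.281 Tz 0.1215 T [-0.58  0.36  0.12] F [-1.8 -2.3  6.8] vel7 -0.244 tau7 0.269 gap 0.0375 t 7.40
turned 1.310 Tz 0.1474 T [-0.5   0.33  0.15] F [-1.2 -2.   7.1] vel7 -0.244 tau7 0.269 gap 0.0377 t 7.50
```

```bash
for i in 1 2 3 4 5 6 7 8 9 10; do python3 -m jog '[[[1,0,0,0.0025,0,0,0.03]]]' >/dev/null;python3 s.py;done
```

```text
turned 1.341 Tz 0.1535 T [-0.59  0.41  0.15] F [-1.1 -2.2  6.6] vel7 -0.243 tau7 0.268 gap 0.0372 t 7.60
turned 1.371 Tz 0.1037 T [-0.56  0.39  0.1 ] F [-0.9 -2.1  7.1] vel7 -0.244 tau7 0.268 gap 0.0379 t 7.70
turned 1.400 Tz 0.1640 T [-0.52  0.42  0.16] F [-1.4 -1.7  6.8] vel7 -0.243 tau7 0.268 gap 0.0376 t 7.80
turned 1.430 Tz 0.0912 T [-0.58  0.39  0.09] F [-2.2 -1.5  6.9] vel7 -0.242 tau7 0.268 gap 0.0376 t 7.90
turned 1.461 Tz 0.1211 T [-0.52  0.47  0.12] F [-1.3 -1.7  9. ] vel7 -0.241 tau7 0.267 gap 0.0377 t 8.00
turned 1.490 Tz 0.1470 T [-0.59  0.46  0.15] F [-1.6 -2.   7.7] vel7 -0.242 tau7 0.267 gap 0.0377 t 8.10
turned 1.521 Tz 0.1377 T [-0.59  0.48  0.14] F [-2.1 -1.   7.6] vel7 -0.243 tau7 0.267 gap 0.0374 t 8.20
turned 1.550 Tz 0.1292 T [-0.6   0.47  0.13] F [-1.3 -2.7  7.8] vel7 -0.240 tau7 0.266 gap 0.0373 t 8.30
turned 1.581 Tz 0.1322 T [-0.56  0.48  0.13] F [-1.4 -2.5  7.6] vel7 -0.242 tau7 0.266 gap 0.0377 t 8.40
turned 1.611 Tz 0.1686 T [-0.64  0.55  0.17] F [-2.1 -2.   9.2] vel7 -0.242 tau7 0.266 gap 0.0376 t 8.50
```

```bash
for i in 1 2 3 4 5 6 7 8 9 10 11 12 13; do python3 -m jog '[[[1,0,0,0.0024,0,0,0.03]]]' >/dev/null;python3 s.py;done
```

```text
turned 1.641 Tz 0.1158 T [-0.61  0.57  0.12] F [-2.7 -2.8  8.4] vel7 -0.241 tau7 0.266 gap 0.0379 t 8.60
turned 1.671 Tz 0.0888 T [-0.61  0.58  0.09] F [-2.3 -3.1  7.4] vel7 -0.241 tau7 0.265 gap 0.0372 t 8.70
turned 1.701 Tz 0.1105 T [-0.56  0.58  0.11] F [-2.5 -2.3  9. ] vel7 -0.242 tau7 0.265 gap 0.0375 t 8.80
turned 1.731 Tz 0.1790 T [-0.57  0.65  0.18] F [-2.4 -2.4  8.4] vel7 -0.240 tau7 0.265 gap 0.0377 t 8.90
turned 1.761 Tz 0.1009 T [-0.55  0.6   0.1 ] F [-1.7 -2.6  9.7] vel7 -0.242 tau7 0.264 gap 0.0376 t 9.00
turned 1.791 Tz 0.1289 T [-0.67  0.62  0.13] F [-2.9 -1.9  8.2] vel7 -0.241 tau7 0.264 gap 0.0376 t 9.10
turned 1.821 Tz 0.1579 T [-0.59  0.64  0.16] F [-2.8 -2.7  8. ] vel7 -0.238 tau7 0.264 gap 0.0378 t 9.20
turned 1.851 Tz 0.1504 T [-0.63  0.68  0.15] F [-1.8 -1.8  8.2] vel7 -0.238 tau7 0.264 gap 0.0381 t 9.30
turned 1.881 Tz 0.0990 T [-0.57  0.7   0.1 ] F [-1.9 -1.9  8. ] vel7 -0.239 tau7 0.264 gap 0.0377 t 9.40
turned 1.911 Tz 0.1217 T [-0.58  0.74  0.12] F [-2.2 -1.3  8.3] vel7 -0.239 tau7 0.263 gap 0.0376 t 9.50
turned 1.941 Tz 0.1514 T [-0.6   0.7   0.15] F [-3.  -2.7  8.9] vel7 -0.240 tau7 0.263 gap 0.0377 t 9.60
turned 1.971 Tz 0.1837 T [-0.56  0.73  0.18] F [-2.2 -3.2 10. ] vel7 -0.238 tau7 0.263 gap 0.0372 t 9.70
turned 2.001 Tz 0.1851 T [-0.55  0.73  0.19] F [-3.1 -2.6  8.9] vel7 -0.238 tau7 0.261 gap 0.0378 t 9.80
```

```bash
for i in 1 2 3 4 5 6 7; do python3 -m jog '[[[1,0,0,0.002,0,0,0.03]]]' >/dev/null;python3 s.py;done
```

```text
turned 2.031 Tz 0.0909 T [-0.58  0.75  0.09] F [-2.6 -2.3  9. ] vel7 -0.239 tau7 0.255 gap 0.0378 t 9.90
turned 2.061 Tz 0.1225 T [-0.51  0.75  0.12] F [-2.8 -2.   9. ] vel7 -0.238 tau7 0.249 gap 0.0372 t 10.00
turned 2.091 Tz 0.1174 T [-0.5   0.79  0.12] F [-3.4 -1.7  9.4] vel7 -0.240 tau7 0.242 gap 0.0374 t 10.10
turned 2.121 Tz 0.1603 T [-0.56  0.81  0.16] F [-2.6 -2.1  9.5] vel7 -0.238 tau7 0.236 gap 0.0375 t 10.20
turned 2.151 Tz 0.1818 T [-0.58  0.82  0.18] F [-3.1 -1.7  9.3] vel7 -0.237 tau7 0.229 gap 0.0376 t 10.30
turned 2.181 Tz 0.1827 T [-0.55  0.87  0.18] F [-2.4 -2.7  9.5] vel7 -0.238 tau7 0.223 gap 0.0375 t 10.40
turned 2.210 Tz 0.1708 T [-0.53  0.79  0.17] F [-3.2 -3.2  9. ] vel7 -0.236 tau7 0.216 gap 0.0377 t 10.50
```

The joint-7 torque changes slope at about 1.995 rad, by 0.217 N m/rad. That is the seal meeting the seat. My target is about 2.42 rad, which should give about 0.233 N m.

```bash
for i in 1 2 3 4 5 6 7; do python3 -m jog '[[[1,0,0,0.0024,0,0,0.03]]]' >/dev/null;python3 s.py;done
```

```text
turned 2.240 Tz 0.1853 T [-0.52  0.84  0.19] F [-2.8 -1.8 10.1] vel7 -0.238 tau7 0.21 gap 0.0373 t 10.60
turned 2.271 Tz 0.2023 T [-0.52  0.83  0.2 ] F [-2.7 -1.7  9.2] vel7 -0.236 tau7 0.204 gap 0.0376 t 10.70
turned 2.300 Tz 0.1950 T [-0.49  0.85  0.2 ] F [-2.7 -3.  10.6] vel7 -0.237 tau7 0.197 gap 0.0374 t 10.80
turned 2.330 Tz 0.1835 T [-0.51  0.88  0.18] F [-3.  -2.7 10. ] vel7 -0.235 tau7 0.191 gap 0.0376 t 10.90
turned 2.360 Tz 0.1907 T [-0.5   0.9   0.19] F [-3.2 -2.3 10.2] vel7 -0.238 tau7 0.184 gap 0.0374 t 11.00
turned 2.390 Tz 0.2277 T [-0.53  0.89  0.23] F [-3.6 -2.2  9.8] vel7 -0.237 tau7 0.179 gap 0.0377 t 11.10
turned 2.420 Tz 0.2200 T [-0.46  0.96  0.22] F [-3.8 -2.6  9.7] vel7 -0.238 tau7 0.172 gap 0.0374 t 11.20
```

```bash
python3 -m jog '[[[1,0,0,0,0,0,0],[0,0,0,0,0,0,0],[0,0,0,0,0,0,0],[0,0,0,0,0,0,0],[0,0,0,0,0,0,0],[0,0,0,-2,0,0,0],[0,0,0,-5,0,0,0],[0,0,0,-10,0,0,0],[0,0,0,-11,0,0,0]]]'; python3 - <<'E'
from h import *
np.set_printoptions(precision=4,suppress=True)
s=env.sense();r=R.from_rotvec(s['orientation']).as_matrix();e=s['eef_pos'];print(s['q'],r,"cap shift",r.T@(np.array([.4495,.244,.18])-e)*100)
b=np.array([.92,.39,0]);y=r[:,1];print("ang tool y",np.arctan2(y[1],y[0]),"want",np.arctan2(.39,.92))
c=shot("wrist");P=cloud(c).reshape(-1,3)
from scipy.optimize import least_squares
p=P[(abs(P[:,0]-.535)<.03)&(abs(P[:,1]+.057)<.03)&(P[:,2]>.09)&(P[:,2]<.13)]
f=least_squares(lambda x:np.linalg.norm(p-x,axis=1)-.02,[.535,-.057,.1],loss="soft_l1",f_scale=.002)
print("ball",f.x,len(p))
E
```

```text
time: 12.1
eef_pos: [0.5365, -0.0572, 0.19]
orientation: [2.094, 2.336, 0.006]
wrist_force: [1.0, -0.5, -0.4]
finger_gap: 0.0852
grasp_force: 0.0
[-0.6932  0.4187  0.9374  1.9014 -0.3979  1.0136  0.5265] [[-0.109   0.994   0.006 ]
 [ 0.994   0.109   0.0001]
 [-0.0006  0.006  -1.    ]] cap shift [30.8862 -5.3702  0.9511]
ang tool y 0.10924812481688953 want 0.4009496253660937
ball [ 0.5349 -0.0562  0.0975] 2275
```

The ball sank 2.0 mm, which matches 2.42 rad. Next is the cap.

```bash
python3 -m jog '[[[0,5,-0.9,0.5,0,0,-0.05],[0,10,-1.7,1,0,0,-0.1],[0,15,-2.6,1,0,0,-0.15],[0,20,-3.5,1,0,0,-0.2],[0,25,-4.4,1,0,0,-0.25],[0,30,-5.2,1,0,0,-0.29],[0,31,-5.4,1,0,0,-0.29],[0,31,-5.4,1,0,0,-0.29],[0,31,-5.4,1,0,0,-0.29]]]'; cat > w.py <<'E'
from h import *
import sys
np.set_printoptions(precision=4,suppress=True)
s=env.sense();r=R.from_rotvec(s['orientation']).as_matrix();e=s['eef_pos'];print(s['q'],r)
c=shot("wrist",sys.argv[1]);P=cloud(c).reshape(-1,3)
for x,y,z0,z1 in [(.4495,.2437,.021,.03),(.4972,.0302,.079,.09)]:
    q=P[(np.hypot(P[:,0]-x,P[:,1]-y)<.03)&(P[:,2]>z0)&(P[:,2]<z1)]
    if len(q)>50:
        cc=cv2.minEnclosingCircle(q[:,:2].astype(np.float32));print("circ",cc,"bbox",(q.min(0)+q.max(0))/2,np.ptp(q,0),"med z",np.median(q[:,2]),"shift",r.T@(np.r_[(q.min(0)+q.max(0))[:2]/2,.004]-e)*100)
for t,z in [("cap",0),("outlet",.082)]:
  for o in nets.spot_point("wrist",t)[:1]: print(t,o["conf"],at_z(c,o["centre"],z))
E
python3 w.py w2
```

```text
time: 13.05
eef_pos: [0.4465, 0.2451, 0.1751]
orientation: [1.736, 2.618, -0.002]
wrist_force: [0.0, 0.6, 0.2]
finger_gap: 0.0857
grasp_force: 0.0
[-1.2703  0.3556  0.8502  1.9784 -0.3263  0.9498  0.1421] [[-0.3892  0.9212 -0.0005]
 [ 0.9212  0.3892 -0.0013]
 [-0.001  -0.001  -1.    ]]
circ ((0.450291246175766, 0.24519895017147064), 0.017438380047678947) bbox [0.4501 0.2451 0.0234] [0.0337 0.0337 0.0046] med z 0.023504278069002793 shift [-0.1262  0.3525 17.1073]
cap 0.66 [0.4502 0.2431 0.    ]
```

View pics/w2.png

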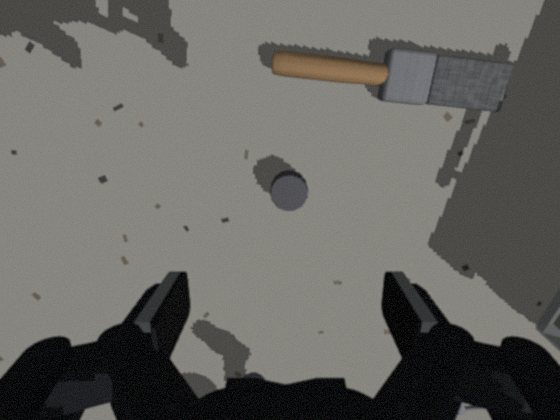

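The cap is at (190,290), with clear space on both finger sides. I'm descending and gripping.

```bash
python3 -m jog '[[[0,-0.13,0.35,4,0,0,0],[0,-0.13,0.35,8,0,0,0],[0,-0.13,0.35,12,0,0,0],[0,-0.13,0.35,15,0,0,0],[0,-0.13,0.35,16.5,0,0,0],[0,-0.13,0.35,17,0,0,0],[0,-0.13,0.35,17,0,0,0]]]';python3 s.py; python3 -m jog '[[[1,0,0,0,0,0,0],[1,0,0,0,0,0,0],[1,0,0,0,0,0,0],[1,0,0,0,0,0,0],[1,0,0,0,0,0,0]]]';python3 s.py;  python3 -m jog '[[[1,0,0,-2,0,0,0],[1,0,0,-5,0,0,0],[1,0,0,-9,0,0,0],[1,0,0,-13,0,0,0],[1,0,0,-15,0,0,0],[1,0,0,-15,0,0,0]]]'; python3 w.py w3
```

```text
time: 13.9
eef_pos: [0.451, 0.2457, 0.0061]
orientation: [1.737, 2.617, 0.0]
wrist_force: [-0.0, -0.4, 0.7]
finger_gap: 0.0853
grasp_force: 0.0
turned 2.131 Tz 0.0159 T [0.03 0.01 0.02] F [-0.  -0.4  0.7] vel7 -0.008 tau7 0.127 gap 0.0853 t 13.90
time: 14.4
eef_pos: [0.4507, 0.2468, 0.0068]
orientation: [-1.735, -2.619, -0.003]
wrist_force: [-1.3, -0.9, 8.6]
finger_gap: 0.0321
grasp_force: 58.7
turned 2.129 Tz 0.0158 T [-0.11  0.41  0.02] F [-1.3 -0.9  8.6] vel7 0.000 tau7 -0.055 gap 0.0321 t 14.40
time: 15.0
eef_pos: [0.4518, 0.2472, 0.1587]
orientation: [1.735, 2.618, 0.009]
wrist_force: [-0.3, -0.2, 0.2]
finger_gap: 0.032
grasp_force: 59.7
[-1.2514  0.3889  0.8416  1.9873 -0.3672  0.916   0.1804] [[-0.3897  0.9209  0.0038]
 [ 0.9209  0.3897  0.0041]
 [ 0.0023  0.0051 -1.    ]]
cap 0.7 [ 0.4894  0.17   -0.    ]
```

View pics/w3.png

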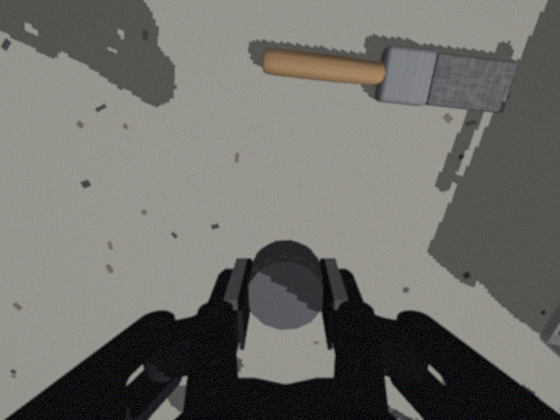

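The cap is held centrally between the fingers at about (285,287). I'm moving to a stand-off where both the outlet and the held cap are in view.

```bash
python3 -m jog '[[[1,-4,-0.6,-0.6,0,0,0],[1,-8,-1.2,-0.6,0,0,0],[1,-12,-1.8,-0.6,0,0,0],[1,-16,-2.4,-0.6,0,0,0],[1,-20,-3,-0.6,0,0,0],[1,-24,-3.6,-0.6,0,0,0],[1,-27,-4,-0.6,0,0,0],[1,-28.5,-4.2,-0.6,0,0,0],[1,-28.7,-4.2,-0.6,0,0,0],[1,-28.7,-4.2,-0.6,0,0,0]]]'; python3 - <<'E'
from h import *
from scipy.optimize import least_squares
np.set_printoptions(precision=4,suppress=True)
s=env.sense();r=R.from_rotvec(s['orientation']).as_matrix();e=s['eef_pos'];print(r)
c=shot("wrist","w4");P=cloud(c).reshape(-1,3);Q=(P-e)@r
m=(np.hypot(Q[:,0],Q[:,1])<.035)&(Q[:,2]>-.03)&(Q[:,2]<-.012)&(abs(Q[:,1])<.0145);q=Q[m]
print("captop in tool: n",len(q),q.min(0),q.max(0),np.median(q,0))
q=Q[(P[:,2]>.079)&(P[:,2]<.09)&(np.hypot(P[:,0]-.4975,P[:,1]-.03)<.03)]
print("outlet tool",len(q),cv2.minEnclosingCircle(q[:,:2].astype(np.float32)),(q.min(0)+q.max(0))/2,np.ptp(q,0))
for t,z in [("outlet",.082)]:
  for o in nets.spot_point("wrist",t)[:1]: w=at_z(c,o["centre"],z);print(t,o["conf"],w,(w-e)@r)
E
```

```text
time: 16.15
eef_pos: [0.5228, -0.0344, 0.1607]
orientation: [-1.736, -2.616, 0.002]
wrist_force: [0.7, 1.0, 0.1]
finger_gap: 0.032
grasp_force: 59.7
[[-0.3886  0.9214 -0.002 ]
 [ 0.9214  0.3886 -0.0003]
 [ 0.0005 -0.002  -1.    ]]
captop in tool: n 4218 [-0.0192 -0.0145 -0.0185] [ 0.0163  0.0145 -0.012 ] [ 0.0007  0.0002 -0.0166]
outlet tool 1291 ((0.07003846019506454, 0.002749173203483224), 0.013004756532609463) [0.0699 0.003  0.0791] [0.0248 0.0252 0.005 ]
outlet 0.57 [0.4976 0.0304 0.082 ] [0.0694 0.0021 0.0787]
```

View pics/w4.png

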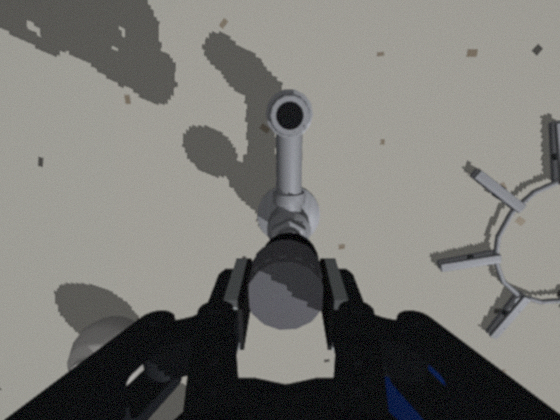

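The outlet is at (113,290), straight ahead of the held cap along tool +x by 7.0 cm. I'm aligning and lowering to just above the mouth.

```bash
python3 -m jog '[[[1,3,0.1,0,0,0,0],[1,5.5,0.2,0,0,0,0],[1,7.1,0.26,0,0,0,0],[1,7.1,0.26,1,0,0,0],[1,7.1,0.26,3,0,0,0],[1,7.1,0.26,5,0,0,0],[1,7.1,0.26,6.2,0,0,0],[1,7.1,0.26,6.5,0,0,0],[1,7.1,0.26,6.5,0,0,0],[1,7.1,0.26,6.5,0,0,0]]]'; python3 - <<'E'
from h import *
np.set_printoptions(precision=4,suppress=True)
s=env.sense();r=R.from_rotvec(s['orientation']).as_matrix();e=s['eef_pos'];print(e,r,s['wrist_force'])
out=np.array([.4976,.0305,.082]);print("outlet in tool",r.T@(out-e))
c=shot("scene","s5");u=c["img"][150:230,220:310];cv2.imwrite("pics/s5.png",cv2.resize(u,None,fx=7,fy=7,interpolation=cv2.INTER_CUBIC)[:,:,::-1])
E
```

```text
time: 17.25
eef_pos: [0.4987, 0.0318, 0.0973]
orientation: [1.736, 2.618, 0.001]
wrist_force: [0.0, 0.9, -0.4]
finger_gap: 0.0318
grasp_force: 59.7
[0.4987 0.0318 0.0973] [[-0.3892  0.9212  0.0009]
 [ 0.9212  0.3892  0.0001]
 [-0.0003  0.0008 -1.    ]] [ 0.041   0.921  -0.3634]
outlet in tool [-0.0007 -0.0015  0.0153]
```

View pics/s5.png

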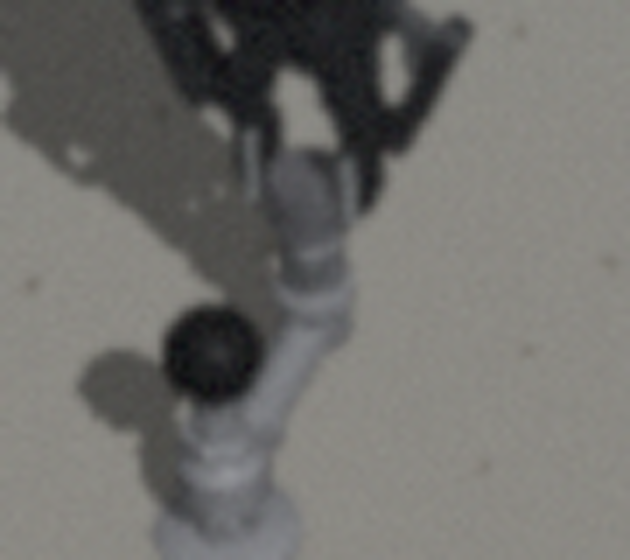

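The held cap hangs just above the spigot at about (310,250) and looks aligned. I'm trimming about 1 mm and lowering slowly while watching the force.

```bash
python3 -m jog '[[[1,0.06,-0.1,0,0,0,0],[1,0.06,-0.1,0.4,0,0,0],[1,0.06,-0.1,0.7,0,0,0],[1,0.06,-0.1,0.9,0,0,0]]]';python3 s.py; python3 -m jog '[[[1,0,0,0.1,0,0,0],[1,0,0,0.2,0,0,0]]]';python3 s.py; python3 -m jog '[[[1,0,0,0.1,0,0,0],[1,0,0,0.2,0,0,0]]]';python3 s.py
```

```text
time: 17.7
eef_pos: [0.4969, 0.0322, 0.0875]
orientation: [-1.735, -2.618, 0.0]
wrist_force: [0.4, -0.0, -0.6]
finger_gap: 0.0318
grasp_force: 59.7
turned 2.129 Tz 0.0739 T [-0.01  0.05  0.07] F [ 0.4 -0.  -0.6] vel7 0.028 tau7 -0.026 gap 0.0318 t 17.70
time: 17.9
eef_pos: [0.497, 0.0321, 0.0856]
orientation: [-1.736, -2.618, 0.0]
wrist_force: [0.2, -0.1, 0.2]
finger_gap: 0.0318
grasp_force: 59.7
turned 2.129 Tz 0.0093 T [0.   0.   0.01] F [ 0.2 -0.1  0.2] vel7 0.015 tau7 -0.02 gap 0.0318 t 17.90
time: 18.1
eef_pos: [0.4971, 0.0321, 0.0837]
orientation: [1.736, 2.618, 0.0]
wrist_force: [0.3, -0.0, -0.5]
finger_gap: 0.0321
grasp_force: 59.7
turned 2.130 Tz -0.0279 T [-0.04 -0.02 -0.03] F [ 0.3 -0.  -0.5] vel7 0.015 tau7 -0.025 gap 0.0321 t 18.10
```

The rim is about 5 mm below the mouth with no contact force, so the cap is threading on. I'm continuing down.

```bash
python3 -m jog '[[[1,0,0,0.25,0,0,0],[1,0,0,0.5,0,0,0],[1,0,0,0.75,0,0,0],[1,0,0,1,0,0,0],[1,0,0,1.15,0,0,0]]]';python3 s.py; for i in 1 2; do python3 -m jog '[[[1,0,0,0.05,0,0,0],[1,0,0,0.1,0,0,0]]]'|sed -n '2p;4p';done; python3 s.py
```

```text
time: 18.6
eef_pos: [0.4969, 0.0321, 0.072]
orientation: [-1.736, -2.618, 0.0]
wrist_force: [-0.3, -0.7, 0.2]
finger_gap: 0.032
grasp_force: 59.7
turned 2.129 Tz -0.0165 T [-0.04  0.04 -0.02] F [-0.3 -0.7  0.2] vel7 0.019 tau7 -0.015 gap 0.0320 t 18.60
eef_pos: [0.497, 0.0321, 0.0712]
wrist_force: [0.4, -0.5, 0.1]
eef_pos: [0.4971, 0.0321, 0.0703]
wrist_force: [-0.4, -0.4, -0.4]
turned 2.129 Tz 0.0256 T [0.01 0.01 0.03] F [-0.4 -0.4 -0.4] vel7 0.007 tau7 -0.013 gap 0.0318 t 19.00
```

```bash
for i in 1 2 3 4; do python3 -m jog '[[[1,0,0,0.025,0,0,0],[1,0,0,0.05,0,0,0]]]'|sed -n '2p;4p';done
```

```text
eef_pos: [0.497, 0.0321, 0.0698]
wrist_force: [-0.5, -0.4, 0.2]
eef_pos: [0.4971, 0.0321, 0.0693]
wrist_force: [0.1, -0.3, -0.1]
eef_pos: [0.497, 0.0321, 0.0688]
wrist_force: [-0.2, -0.1, -0.1]
eef_pos: [0.497, 0.0321, 0.0683]
wrist_force: [-0.9, -0.3, 5.7]
```

Contact came at 5.7 N at the expected height, so the cap is home. I'm releasing and retreating.

```bash
python3 -m jog '[[[0,0,0,0,0,0,0],[0,0,0,0,0,0,0],[0,0,0,0,0,0,0],[0,0,0,0,0,0,0],[0,0,0,-1,0,0,0],[0,0,0,-4,0,0,0],[0,0,0,-8,0,0,0],[0,-6,0,-12,0,0,0],[0,-8,0,-12,0,0,0],[0,-8,0,-12,0,0,0]]]'; python3 - <<'E'
from h import *
np.set_printoptions(precision=4,suppress=True)
c=shot("wrist","w6");P=cloud(c).reshape(-1,3)
q=P[(np.hypot(P[:,0]-.4975,P[:,1]-.0305)<.03)&(P[:,2]>.08)&(P[:,2]<.12)]
print("cap top z",np.percentile(q[:,2],[2,50,98]),(q.min(0)+q.max(0))/2,np.ptp(q,0))
A=np.c_[q[:,:2]-q[:,:2].mean(0),np.ones(len(q))];print("plane",np.linalg.lstsq(A,q[:,2],rcond=None)[0])
p=P[(abs(P[:,0]-.535)<.03)&(abs(P[:,1]+.057)<.03)&(P[:,2]>.09)&(P[:,2]<.13)]
print(p.max(0) if len(p) else 0)
E
```

```text
time: 20.8
eef_pos: [0.5306, -0.047, 0.1917]
orientation: [1.74, 2.608, 0.003]
wrist_force: [0.1, 0.3, -0.5]
finger_gap: 0.0853
grasp_force: 0.0
cap top z [0.0832 0.085  0.0865] [0.4978 0.031  0.0837] [0.0348 0.035  0.0073]
plane [-0.0012  0.001   0.085 ]
[ 0.5539 -0.0362  0.119 ]
```

View pics/w6.png

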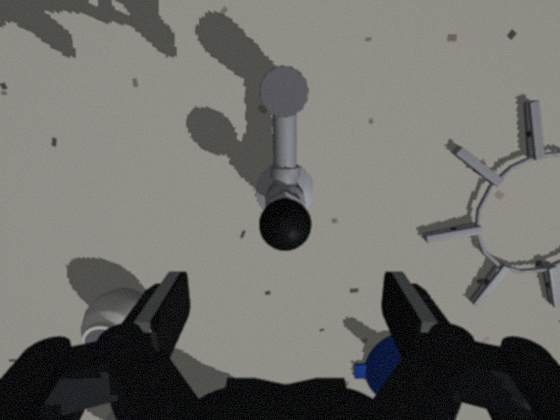

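The cap sits level on the outlet at (92,284), with its top at 85 mm against 85.5 mm expected. The robot is clear of everything.

```bash
python3 -c "
from station import ticket
print(ticket.hand_in())"
```

```text
the job is handed in; nothing more can be done
None
```

The job is handed in: I turned the knob clockwise to an estimated 0.23 N m (within snug, below crushing), then set the cap level and fully home on the outlet and let go; the other items were not touched.

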